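# Hold a cast stem centred in the non-contact gauge

### The arm

A 6-joint arm with a two-finger parallel gripper is mounted at the origin on a cart in front of the work surface, level with it; the furniture and walls round the work are solid. World frame = base frame: x ahead of the robot, y to its left, z up, the work surface at z = 0. Lengths are in m, angles in rad, forces in N, time in s.
With the tool pointing down it reaches from about 0.375 to 0.975 m from the base axis. Payload 3.8 kg.
Tool frame: the origin (TCP) lies where the fingers leave the gripper's body, on its centre line; the fingertips stand 73 mm ahead of it and the grasp point (between the pads) lies 54 mm ahead of it; z points along the fingers, y is the line along which they close (so a half turn about z gives the same grasp; the last joint's range is limited). The gripper opens to 85 mm and grips with 20 to 120 N. Pads are 22 mm wide; open, the fingers measure 114 mm over their backs; the gripper's body (76 mm by 85 mm) begins 54 mm behind the grasp point. The pads swing forward as they close: fully open they stand 13 mm farther back than shut.
Start: joints at [-1.19, 0.264, 1.604, -0, 1.274, -0.037], TCP at [0.274, -0.617, 0.304] pointing down, gripper open.
Joint ranges: [-2.63, 2.63], [-0.94, 2.18], [0.31, 2.57], [-1.31, 4.45], [0, 2.66], [-2.55, 2.55]. Speed limits (rad/s): [2.57, 2.57, 3.14, 3.14, 3.14, 3.14].

### API

Orientations are given as a rotation vector (axis times angle).
In Python, from workcell import read_state, viewer, bot gives the robot as it stands.
- The arm moves only by the tool jog_arm, never from a script. Its argument "increments" is a list that holds one entry, the list of rows, each a list of 7 numbers: the shift along the tool's x, y, z in units of 30 mm (1.0 is 30 mm), then the turn, a rotation vector about the tool's x, y, z in units of 6 degrees (1.0 is 6 degrees), then the opening, from -1 (shut) to 1 (fully open). A call has exactly 5 rows; each row shifts and turns the commanded pose from where the row before left it, along the tool's axes as they then stand; what a row does not reach is not made up. A row lasts 1/12 s, in which the tool goes at most 41.7 mm and 7.16 degrees, less where a joint would pass 70% of its speed; a pose out of reach is approached as far as the arm can. A call is refused whole if a number of a shift passes 1 or a number of a turn 1, either way. A call with a gripper value outside its range is refused whole. The fingers move at their own pace and stop on an object; "force" is the grip in N (left out, the last holds). Time passes only in rows, so rows that do not move let the fingers close, or fill a call up. It gives the time, the measured TCP pose, the force, the opening and the grip force at its end, in the units of the state.
- read_state(): the state, without advancing time (a new reading comes with each control period).
- viewer.read_camera(name): name is "scene" or "top" or "wrist"; returns (picture, depth): 420x560x3 uint8, blue, green, red; 420x560 float32, m along the optical axis (not along the pixel's ray), 0 where there is no reading.
- viewer.camera_params(name): a dict with "fx", "fy", "cx", "cy" (pixels), "R" (3x3) and "t" (3): a world point X has camera coordinates R X + t; the wrist camera has in their place "hand_eye" (4x4, takes a point from camera to tool coordinates, whose origin is the TCP and whose axes are the flange's). Camera axes: x right, y down, z forward; pixel columns grow to the right and rows downward; lengths in m; the calibration is good to about 2 mm. A picture is of the moment at which its call begins: read the wrist's pose just before it. camera_params takes no time and is no camera call.
- bot.finish_job(): hands the job in; it is judged then, once.
The state is a dict: "time": time; "q": joint angles; "joint_vel": joint speeds; "joint_torque": joint torques, N m; "tool_pos": TCP position; "tcp_rot": TCP orientation; "wrist_force": force on the tool from outside, world axes, zero at the start; "torque": the same for the moment, N m; "width": opening from 0.0 (shut) to 1.0 (fully open); "grip_force": force on a finger pad.
Only numpy, scipy, OpenCV 4.12 (cv2) and the standard library are available. Lean on these libraries where they do the work, as an engineer would, in place of code of your own. Each camera call takes 0.05 s, during which the arm holds its last target. There are 200 camera calls.

### The job

Lift the casting out of the aluminium mould by its tab and lower its stem upright from above through the bore of the white gauge, until the tip hangs about half-way between the gauge block and the base plate under it. The measurement is contactless: neither the casting nor the robot may touch the gauge at any time. Finish while still holding the casting there, still and centred in the bore, and leave the other things on the bench where they are.

Things in the scene. Friction and masses are not known exactly. Their poses are not given: they have to be found in the camera images.
- tab_centre (a point): centre of the casting's tab, on the stem's axis, 108 mm above the stem's tip. The tab is 36 (along x) x 20 (y) x 56 mm (z, up), so this point lies 28 below its top. At the start its upper 48 mm stand out above the mould; grip it across its two 20 mm apart faces (closing along y), a little above this point.
- stem_tip (a point): the tip (lower end) of the casting's stem, on its axis, 108 mm below tab_centre; axes as tab_centre
- casting: the loose grey casting, about 60 to 125 g, one rigid piece 136 mm tall: a flat-sided rectangular tab 36x20, 56 tall, on top of a straight round stem 12 in diameter and 80 long that runs down from the middle of the tab's underside. Origin at the stem's tip, z up along the stem. It starts upright in the mould, the stem hidden in it.
- mould_top (a point): centre of the top face of the mould, 92 mm above the worktop; z up
- mould: bare aluminium mould, fixed: a block 80x80 mm, 92 tall, on a 92x92x4 foot; origin under its centre. In the top is an open pocket 40x24, 8 deep, for the tab and below it a vertical bore of 16, its floor 88 below the top, for the stem: the casting sits loosely (2 mm play all round) and comes straight up. Four screw heads stand 6 out of its -x side.
- bore_mouth (a point): centre of the guide bore at the top face of the gauge block, 80 mm above the worktop; z up. The bore is vertical, 24 in diameter, with a dark rim, and goes right through the 24 thick block. Half-way between block and base plate is 47 below this point.
- gauge: non-contact gauge, fixed; origin under its centre on the worktop, below the bore. A white block 60 (x) x 100 (y) mm, from 56 to 80 above the worktop, on two pillars (12 in diameter, at y = +-40) over a dark base plate 90x100, 10 thick; 46 of open space between block and plate. A black round socket, 22 across, stands 18 out of the block's +x side.
- beaker_0: bystander, to be left alone: clear glass beaker, 53 across, 70 tall (mm); origin under its centre
- media_bottle: bystander, to be left alone: clear bottle with screw cap, 56 across, 104 tall (mm); origin under its centre
- amber_vial_0: bystander, to be left alone: brown glass vial with black cap, 24 across, 72 tall (mm); origin under its centre
- tape_roll: bystander, to be left alone: paper tape roll lying flat, 68 across, 19 tall (mm); origin under its centre
- timer: bystander, to be left alone: small white timer, 58x58x18 (mm); origin under its centre
- tweezers: bystander, to be left alone: steel tweezers lying flat, 110x10x8 (mm); origin under its centre
- marker_1: bystander, to be left alone: black marker pen lying flat, 126x14x14 (mm); origin under its centre
Mind the look-alikes: they are no part of the job. Several things look just like the casting: the one meant starts farthest to the robot's left.

How it is judged:
By the outcome, as a careful person would: the job done as asked, in the order asked, and still so for the second after the job is handed in, while the arm keeps its last pose, push and grip.
It also fails if it takes over 48 s, if anything falls off the work surface, if the arm or the gripper's body presses on something with over 40 N, if the wrist force passes 120 N, or if a joint passes its speed limit or range.

## Working session

There is one attempt and no reset: what is moved stays moved. The work goes in short steps, Python scripts to look and compute and a tool call to move; the robot and the scene stay as the last step left them, time stands still between calls to the robot, and variables do not carry over. Pictures are saved under pics/ and viewed, at most 10 in all, crops included, and the job is handed in when it is done.

Besides the shell and the picture viewer there is one more tool, called as name([rows], argument=value, ...), one row to a line, values as JSON. jog_arm: Moves the arm, as the interface text tells. Its arguments: {"type":"object","properties":{"increments":{"type":"array","items":{"type":"array","items":{"type":"array","items":{"type":"number"}}}},"force":{"type":"number"}},"required":["increments"]}

```bash
ls; mkdir -p pics; python3 - <<'E'
from workcell import read_state, viewer
import cv2,numpy as np
s=read_state();print(s)
for n in("scene","top"):
    p,d=viewer.read_camera(n);cv2.imwrite(f"pics/{n}.png",p);np.save(f"{n}.npy",d);np.save(f"{n}_p.npy",p)
    print(n,viewer.camera_params(n))
print(viewer.camera_params("wrist"))
E
```

```text
pics
{'time': 0.0, 'q': array([-1.18987536e+00,  2.64774231e-01,  1.60537434e+00, -1.04175226e-05,
        1.27369986e+00, -3.69009684e-02]), 'joint_vel': array([-1.52446744e-03,  2.79933676e-05,  5.43874214e-04, -8.23459226e-04,
        8.90785140e-04, -4.48021984e-04]), 'joint_torque': array([-3.05671201e-03, -5.15120816e+01, -3.67309892e+01, -4.23523816e-04,
        1.29730452e-02,  1.04209260e-06]), 'tool_pos': array([ 0.27367915, -0.61640759,  0.30254746]), 'tcp_rot': array([-3.07111256e+00, -6.51093674e-01,  6.21466075e-04]), 'wrist_force': array([-0.33652302, -0.05747054, -0.60412191]), 'torque': array([-0.01713495,  0.00532364, -0.0381778 ]), 'grip_force': 0.0, 'width': 1.0008642362856128}
scene {'fx': 388.71029443751627, 'fy': 388.71029443751627, 'cx': 281.3183836183246, 'cy': 202.8001191483118, 'R': array([[-0.59815172, -0.80130501,  0.01117088],
       [-0.45827937,  0.33059095, -0.82503918],
       [ 0.65741504, -0.49861799, -0.56496511]]), 't': array([0.34972071, 0.32697655, 0.64242474])}
top {'fx': 476.6355405254275, 'fy': 476.6355405254275, 'cx': 286.28855455220963, 'cy': 212.58566411514124, 'R': array([[-0.01070167, -0.99994166,  0.00146773],
       [-0.98223892,  0.0102372 , -0.187355  ],
       [ 0.18732904, -0.00344667, -0.98229117]]), 't': array([0.03475089, 0.53554145, 1.29237569])}
{'fx': 322.8939360765941, 'fy': 322.8939360765941, 'cx': 276.7927566577595, 'cy': 204.30068624063827, 'hand_eye': array([[ 3.60024983e-04, -9.63401097e-01, -2.68063793e-01,
         6.74591405e-02],
       [ 9.99999918e-01,  2.97077932e-04,  2.75381272e-04,
        -2.77286482e-05],
       [-1.85666782e-04, -2.68063870e-01,  9.63401125e-01,
        -6.97147639e-02],
       [ 0.00000000e+00,  0.00000000e+00,  0.00000000e+00,
         1.00000000e+00]])}
```

View pics/scene.png

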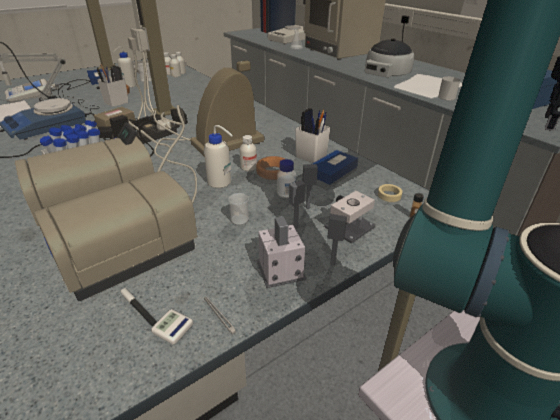

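View pics/top.png

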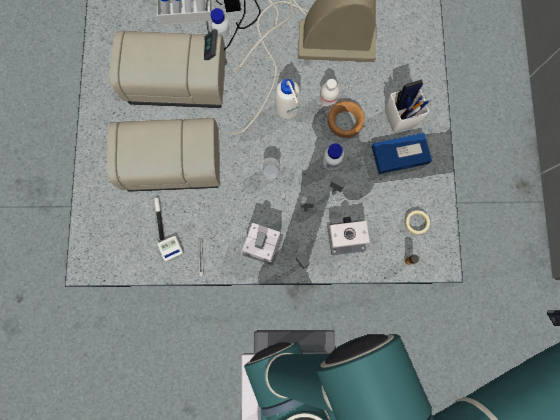

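```bash
cat > h.py <<'E'
import numpy as np,cv2
from scipy.spatial.transform import Rotation as Ro
from workcell import read_state, viewer
def ray(n,u,v,z,c=None,s=None):
    """world point on plane z seen at pixel"""
    c=c or viewer.camera_params(n)
    k=np.array([(u-c['cx'])/c['fx'],(v-c['cy'])/c['fy'],1])
    if 'R' in c: o=-c['R'].T@c['t']; d=c['R'].T@k
    else:
        H=c['hand_eye'];R=Ro.from_rotvec(s['tcp_rot']).as_matrix()
        o=R@H[:3,3]+s['tool_pos'];d=R@(H[:3,:3]@k)
    return o+d*(z-o[2])/d[2]
def cloud(n,d,s=None):
    c=viewer.camera_params(n);v,u=np.indices(d.shape)
    P=np.stack([(u-c['cx'])/c['fx']*d,(v-c['cy'])/c['fy']*d,d],-1)
    if 'R' in c: W=(P-c['t'])@c['R']
    else:
        H=c['hand_eye'];R=Ro.from_rotvec(s['tcp_rot']).as_matrix()
        W=(P@H[:3,:3].T+H[:3,3])@R.T+s['tool_pos']
    W[d==0]=np.nan;return W
E
python3 - <<'E'
from h import *
d=np.load('top.npy');p=np.load('top_p.npy');W=cloud('top',d)
cv2.imwrite('pics/c1.png',cv2.resize(p[170:290,230:390],None,fx=5,fy=5,interpolation=cv2.INTER_CUBIC))
for nm,(u,v),z in [('mould',(262,242),.092),('tab',(261,238),.140),('gauge',(349,234),.080)]:
    print(nm,ray('top',u,v,z))
m=np.zeros(d.shape,bool);m[170:290,230:390]=1
n,l,st,ce=cv2.connectedComponentsWithStats(((W[...,2]>.05)&m).astype(np.uint8))
for i in range(1,n):
    if st[i][4]<8:continue
    q=W[l==i];print(st[i],ce[i].round(),np.nanmin(q,0).round(3),np.nanmax(q,0).round(3),np.nanmedian(q,0).round(3))
for lo,hi in((.13,.155),(.085,.097),(.074,.085)):
    k=m&(W[...,2]>lo)&(W[...,2]<hi);k=k.astype(np.uint8)
    n,l,st,ce=cv2.connectedComponentsWithStats(k)
    for i in range(1,n):
        if st[i][4]>15:
            q=W[l==i][:,:2].astype(np.float32);print(lo,st[i],cv2.minAreaRect(q),q.mean(0))
E
```

```text
mould [0.4479025  0.09560924 0.092     ]
tab [0.45224882 0.09587194 0.14      ]
gauge [ 0.46893142 -0.1414802   0.08      ]
[262 170  17   7  38] [270. 173.] [0.642 0.051 0.051] [0.657 0.097 0.074] [0.646 0.073 0.062]
[330 176  16  16 169] [337. 183.] [ 0.587 -0.129  0.053] [ 0.618 -0.091  0.141] [ 0.6   -0.109  0.133]
[300 196  15  13 158] [307. 202.] [ 0.543 -0.045  0.052] [ 0.565 -0.009  0.143] [ 0.548 -0.026  0.134]
[330 217  40  31 854] [349. 233.] [ 0.436 -0.196  0.051] [ 0.518 -0.09   0.089] [ 0.472 -0.141  0.08 ]
[243 223  38  39 949] [261. 242.] [0.398 0.047 0.05 ] [0.501 0.148 0.148] [0.447 0.096 0.093]
[296 253  14  16 130] [302. 260.] [ 0.376 -0.028  0.081] [0.413 0.006 0.143] [ 0.394 -0.01   0.136]
0.13 [331 176  15  12 101] ((0.6039009094238281, -0.11054573208093643), (0.03593435510993004, 0.020923566073179245), 60.326271057128906) [ 0.6033691  -0.10998132]
0.13 [301 196  14   8 106] ((0.5547976493835449, -0.027292590588331223), (0.03487542271614075, 0.020081588998436928), 88.12401580810547) [ 0.5538211 -0.0265777]
0.13 [255 232  11  15 109] ((0.4507233798503876, 0.09811583161354065), (0.0200827457010746, 0.03524049371480942), 71.15983581542969) [0.45061892 0.09804667]
0.13 [296 253  14  15 108] ((0.3952805995941162, -0.011273214593529701), (0.03583720326423645, 0.019794955849647522), 34.86421203613281) [ 0.3952192  -0.01126906]
0.085 [243 223  37  37 724] ((0.4512903392314911, 0.09830299764871597), (0.0803728699684143, 0.0803905501961708), 70.70531463623047) [0.4501633  0.09756503]
0.074 [330 217  40  30 745] ((0.4787273108959198, -0.14215508103370667), (0.0760272815823555, 0.10098601877689362), 6.121219158172607) [ 0.47246343 -0.1426766 ]
```

View pics/c1.png

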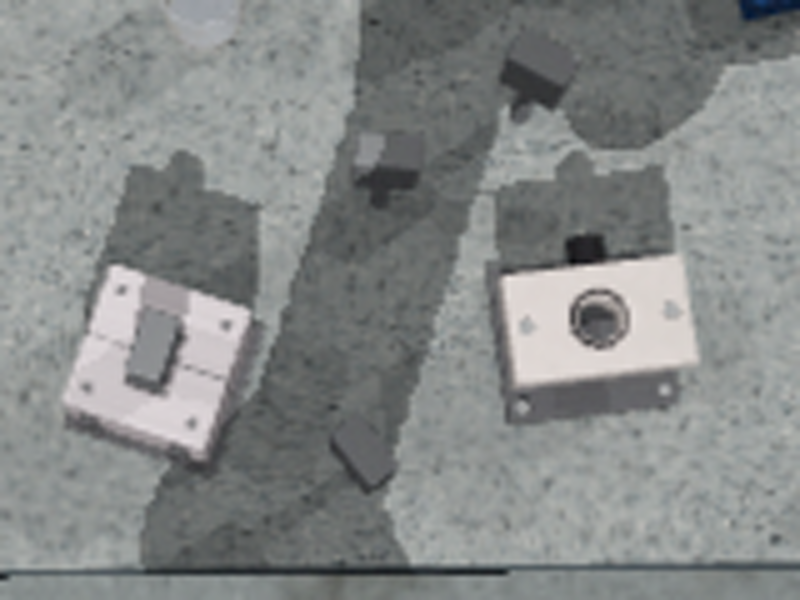

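The leftmost of the four look-alikes is the one in the mould: top px (261,238), against the stand-alone ones at (308,202), (338,184) and (302,261). Crop c1 shows its tab at crop (155,348), and the gauge bore at crop (600,318). The measured tab is 35x20 mm, the mould 80x80 and the gauge top is at z 0.08, so the sizes fit. I'm moving to a hover above the mould now.

jog_arm([
  [[0.75,-0.97,0,0,0,0,1],[0.75,-0.97,0,0,0,0,1],[0.75,-0.97,0,0,0,0,1],[0.75,-0.97,0,0,0,0,1],[0.75,-0.97,0,0,0,0,1]],
])

```text
time: 0.52
tool_pos: [0.3175, -0.4364, 0.3031]
tcp_rot: [-3.072, -0.65, 0.001]
wrist_force: [0.4, 1.1, 0.2]
width: 0.996
grip_force: 0.0
```

jog_arm([
  [[0.75,-0.97,0,0,0,0,1],[0.75,-0.97,0,0,0,0,1],[0.75,-0.97,0,0,0,0,1],[0.75,-0.97,0,0,0,0,1],[0.75,-0.97,0,0,0,0,1]],
])

```text
time: 0.93
tool_pos: [0.3612, -0.2578, 0.3035]
tcp_rot: [-3.073, -0.651, 0.0]
wrist_force: [1.0, 0.2, 0.2]
width: 0.999
grip_force: 0.0
```

jog_arm([
  [[0.75,-0.97,0,0,0,0,1],[0.75,-0.97,0,0,0,0,1],[0.75,-0.97,0,0,0,0,1],[0.75,-0.97,0,0,0,0,1],[0.75,-0.97,0,0,0,0,1]],
])

```text
time: 1.35
tool_pos: [0.4049, -0.0792, 0.3037]
tcp_rot: [3.073, 0.651, 0.0]
wrist_force: [-0.6, -0.4, 0.5]
width: 1.0
grip_force: 0.0
```

jog_arm([
  [[0.75,-0.97,0,0,0,0,1],[0.75,-0.97,0,0,0,0,1],[0.75,-0.97,0,0,0,0,1],[0.75,-0.97,0,0,0,0,1],[0.75,-0.97,0,0,0,0,1]],
])

```text
time: 1.77
tool_pos: [0.4487, 0.0995, 0.3036]
tcp_rot: [3.073, 0.652, -0.0]
wrist_force: [0.6, -0.5, 0.0]
width: 1.0
grip_force: 0.0
```

jog_arm([
  [[0,0,0,0,0,1,1],[0,0,0,0,0,1,1],[0,0,0,0,0,1,1],[0,0,0,0,0,1,1],[0,0,0,0,0,1,1]],
])

```text
time: 2.18
tool_pos: [0.4486, 0.0978, 0.3033]
tcp_rot: [3.137, -0.173, -0.002]
wrist_force: [-0.9, 0.5, 0.6]
width: 0.995
grip_force: 0.0
```

jog_arm([
  [[0,0,0,0,0,1,1],[0,0,0,0,0,1,1],[0,0,0,0,0,0.13,1],[0,0,0,0,0,0,1],[0,0,0,0,0,0,1]],
])

```text
time: 2.6
tool_pos: [0.4488, 0.0976, 0.3036]
tcp_rot: [3.1, -0.51, -0.001]
wrist_force: [0.1, -0.6, 0.8]
width: 0.997
grip_force: 0.0
```

```bash
cat > look.py <<'E'
from h import *
import sys
def look(name,bands,xy,r=.08):
    s=read_state();p,d=viewer.read_camera('wrist');W=cloud('wrist',d,s)
    cv2.imwrite(f'pics/{name}.png',p);np.save('w.npy',W)
    M=Ro.from_rotvec(s['tcp_rot']).as_matrix()
    print('pos',s['tool_pos'].round(4),'q',s['q'].round(3),'toolx',np.degrees(np.arctan2(M[1,0],M[0,0])).round(2),'z',M[:,2].round(4))
    for lo,hi in bands:
        k=(W[...,2]>lo)&(W[...,2]<hi)&(np.hypot(W[...,0]-xy[0],W[...,1]-xy[1])<r)
        n,l,st,ce=cv2.connectedComponentsWithStats(k.astype(np.uint8))
        for i in range(1,n):
            if st[i][4]>300:
                q=W[l==i];print(lo,st[i],cv2.minAreaRect(q[:,:2].astype(np.float32)),q.mean(0).round(4),'zmed',np.median(q[:,2]).round(4))
    return s,p,d,W
E
python3 - <<'E'
from look import *
look('w1',[(.13,.15),(.085,.097)],(.451,.098))
E
```

```text
pos [0.4488 0.0976 0.3036] q [ 0.16  -0.154  2.044  0.     1.252  2.057] toolx -18.7 z [-5.e-04 -1.e-04 -1.e+00]
0.13 [ 258  179   27   48 1263] ((0.4524626135826111, 0.1005575880408287), (0.01990678161382675, 0.03567338362336159), 70.44762420654297) [0.4536 0.1002 0.1393] zmed 0.1396
0.085 [ 226  144   93   89 6290] ((0.4518586993217468, 0.10089905560016632), (0.08030229806900024, 0.08065158128738403), 70.70951080322266) [0.4557 0.0995 0.0917] zmed 0.0917
```

View pics/w1.png

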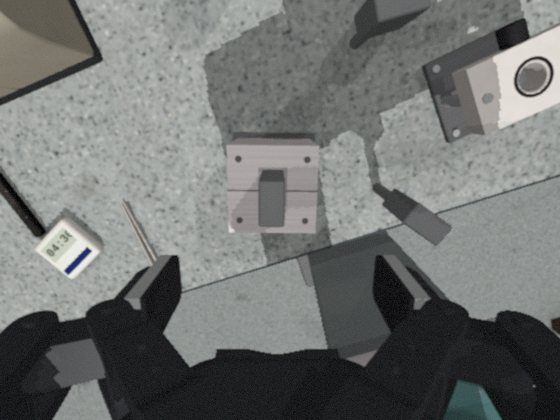

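The tab is in w1 at px (271,199), top z 0.140, yaw about -19.5°. I'm centring on it, descending to TCP z ≈ 0.176 and closing.

jog_arm([
  [[0.07,-0.13,0,0,0,0.12,1],[0,0,1,0,0,0,1],[0,0,1,0,0,0,1],[0,0,0.9,0,0,0,1],[0,0,0.5,0,0,0,1]],
])

```text
time: 3.07
tool_pos: [0.4507, 0.1005, 0.1987]
tcp_rot: [3.095, -0.533, -0.006]
wrist_force: [-1.0, 0.1, -0.5]
width: 1.003
grip_force: 0.0
```

jog_arm([
  [[0,0,0.5,0,0,0,1],[0,0,0.35,0,0,0,1],[0,0,0,0,0,0,1],[0,0,0,0,0,0,0],[0,0,0,0,0,0,0]],
])

```text
time: 3.48
tool_pos: [0.4531, 0.1008, 0.1774]
tcp_rot: [-3.095, 0.533, -0.002]
wrist_force: [0.3, -0.5, 0.4]
width: 0.745
grip_force: 0.0
```

```bash
python3 - <<'E'
from look import *
look('w2',[(.125,.155),(.085,.097)],(.451,.098))
E
```

```text
pos [0.4531 0.1008 0.1774] q [ 0.165 -0.019  2.17   0.     0.99   2.077] toolx -19.56 z [ 1.6e-03  3.0e-04 -1.0e+00]
0.125 [ 251  243   54   99 5029] ((0.45234403014183044, 0.10057985782623291), (0.02008875459432602, 0.03704679012298584), 70.66167449951172) [0.4556 0.0994 0.1385] zmed 0.1395
0.125 [ 351  257   67   72 1951] ((0.4411598742008209, 0.06399800628423691), (0.014250536449253559, 0.025579502806067467), 69.54237365722656) [0.4468 0.0658 0.1396] zmed 0.1394
0.125 [ 135  258   68   71 1956] ((0.4670243263244629, 0.1368761658668518), (0.01464268658310175, 0.025229554623365402), 70.41674041748047) [0.4701 0.1317 0.1395] zmed 0.1394
0.085 [  195   173   165   146 16773] ((0.4519411623477936, 0.10080679506063461), (0.08060037344694138, 0.08101475983858109), 70.5821762084961) [0.4596 0.0982 0.0917] zmed 0.0917
```

View pics/w2.png

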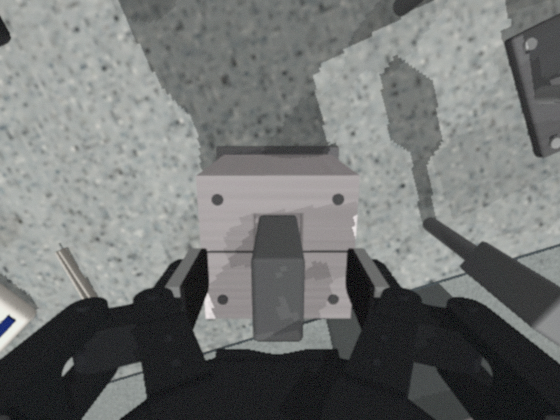

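w2 shows the tab at px (278,277), centred between the pads (inner edges at columns 208 and 347). I'm closing fully.

jog_arm([
  [[0,0,0,0,0,0,-0.3],[0,0,0,0,0,0,-0.5],[0,0,0,0,0,0,-0.7],[0,0,0,0,0,0,-1],[0,0,0,0,0,0,-1]],
], force=50)

```text
time: 3.95
tool_pos: [0.4529, 0.1007, 0.1773]
tcp_rot: [-3.095, 0.534, -0.003]
wrist_force: [-0.9, 0.3, 5.0]
width: 0.226
grip_force: 49.5
```

jog_arm([
  [[0,0,0,0,0,0,-1],[0,0,0,0,0,0,-1],[0,0,0,0,0,0,-1],[0,0,0,0,0,0,-1],[0,0,0,0,0,0,-1]],
])

```text
time: 4.37
tool_pos: [0.4529, 0.1007, 0.1773]
tcp_rot: [-3.095, 0.534, -0.002]
wrist_force: [-0.8, -0.1, 5.8]
width: 0.23
grip_force: 49.6
```

jog_arm([
  [[0,0,-0.2,0,0,0,-1],[0,0,-0.3,0,0,0,-1],[0,0,-0.4,0,0,0,-1],[0,0,-0.5,0,0,0,-1],[0,0,-0.5,0,0,0,-1]],
])

```text
time: 4.78
tool_pos: [0.4517, 0.1005, 0.2338]
tcp_rot: [3.095, -0.534, -0.002]
wrist_force: [0.6, -0.1, -2.4]
width: 0.226
grip_force: 48.9
```

jog_arm([
  [[0,0,-0.7,0,0,0,-1],[0,0,-0.8,0,0,0,-1],[0,0,-0.8,0,0,0,-1],[0,0,-0.6,0,0,0,-1],[0,0,-0.2,0,0,0,-1]],
])

```text
time: 5.2
tool_pos: [0.4534, 0.1008, 0.3303]
tcp_rot: [-3.094, 0.533, -0.008]
wrist_force: [0.6, 0.3, -0.3]
width: 0.226
grip_force: 49.0
```

```bash
python3 - <<'E'
from look import *
s,p,d,W=look('w3',[],(.451,.098))
P,D=viewer.read_camera('scene');Q,E=viewer.read_camera('top')
np.save('s3.npy',cloud('scene',D));np.save('t3.npy',cloud('top',E))
cv2.imwrite('pics/s3.png',np.vstack([cv2.resize(P[130:290,200:400],None,fx=3,fy=3)]))
cv2.imwrite('pics/w3b.png',p)
# bore circle in wrist view
print(s['wrist_force'],s['width'])
E
```

```text
pos [0.4534 0.1008 0.3303] q [ 0.165 -0.163  2.003  0.     1.297  2.077] toolx -19.56 z [ 5.5e-03  9.0e-04 -1.0e+00]
[ 0.61215427  0.29412693 -0.29752897] 0.2262051984378256
```

View pics/s3.png

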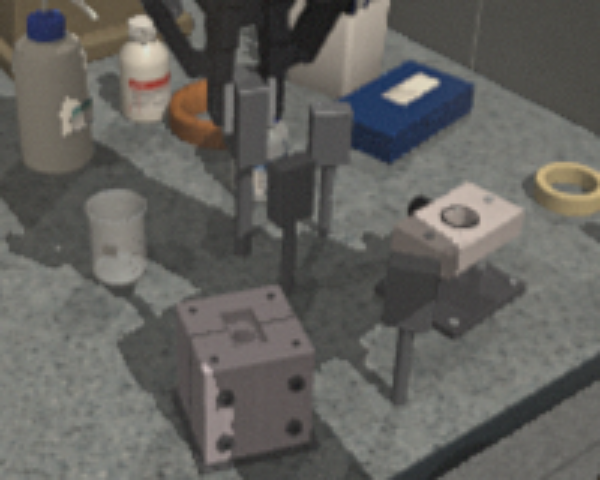

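s3 shows the casting hanging upright in the gripper, tab at crop (250,115) and stem down to (243,250). The mould is empty and the gauge bore is at crop (461,216). Next I measure bore, stem and tab with several cameras.

```bash
cat > bore.py <<'E'
from h import *
def bore(n,p,guess,s=None,r=.022,N=18):
    """rectify plane z=.08 around guess (0.2 mm/px), find dark ring as circle; return world xy"""
    c=viewer.camera_params(n);k=np.arange(-r,r,.0002);X,Y=np.meshgrid(k+guess[0],k+guess[1],indexing='ij')
    P=np.stack([X,Y,np.full_like(X,.08)],-1)
    if 'R' in c: C=P@c['R'].T+c['t']
    else:
        H=c['hand_eye'];R=Ro.from_rotvec(s['tcp_rot']).as_matrix()
        C=((P-s['tool_pos'])@R-H[:3,3])@H[:3,:3]
    u=(C[...,0]/C[...,2]*c['fx']+c['cx']).astype(np.float32);v=(C[...,1]/C[...,2]*c['fy']+c['cy']).astype(np.float32)
    g=cv2.GaussianBlur(cv2.cvtColor(cv2.remap(p,u,v,cv2.INTER_CUBIC),cv2.COLOR_BGR2GRAY),(0,0),3)
    t=cv2.threshold(g,0,255,cv2.THRESH_BINARY_INV+cv2.THRESH_OTSU)[1]
    cs,_=cv2.findContours(t,cv2.RETR_EXTERNAL,cv2.CHAIN_APPROX_NONE)
    m=min([q for q in cs if cv2.contourArea(q)>3000],key=lambda q:np.linalg.norm(q.mean((0,1))-len(k)/2))
    (cx,cy),ax,_=cv2.fitEllipse(m)
    return np.array([guess[0]-r+cy*.0002,guess[1]-r+cx*.0002]),np.array(ax)*.2,t
E
python3 - <<'E'
from bore import *
for n in('top','scene'):
    b,a,t=bore(n,np.load(n+'_p.npy'),(.471,-.143));print(n,'bore',b.round(4),a.round(1));cv2.imwrite(f'pics/b_{n}.png',t)
# held casting
W=np.load('s3.npy');k=(np.hypot(W[...,0]-.453,W[...,1]-.10)<.035)&(W[...,2]>.145)
o=-viewer.camera_params('scene')['R'].T@viewer.camera_params('scene')['t'];print('cam',o.round(2))
for lo in np.arange(.15,.31,.01):
    q=W[k&(W[...,2]>lo)&(W[...,2]<=lo+.01)]
    if len(q):print(lo.round(3),len(q),np.median(q,0).round(4))
print('zmin',np.sort(W[k][:,2])[:5].round(4))
T=np.load('t3.npy');k=(np.hypot(T[...,0]-.453,T[...,1]-.10)<.05)&(T[...,2]>.14);print('top pts',k.sum(),T[k].max(0))
E
```

```text
top bore [ 0.471  -0.1424] [33.  33.7]
scene bore [ 0.4733 -0.1401] [34.  36.4]
cam [-0.06  0.49  0.63]
0.15 5 [0.4503 0.1031 0.1592]
0.16 24 [0.4504 0.1053 0.166 ]
0.17 22 [0.4501 0.1048 0.1752]
0.18 25 [0.451  0.1051 0.1846]
0.19 24 [0.4499 0.1043 0.1941]
0.2 19 [0.4496 0.1047 0.2052]
0.21 26 [0.4501 0.1042 0.2144]
0.22 21 [0.4496 0.104  0.2235]
0.23 14 [0.4389 0.1089 0.239 ]
0.24 61 [0.439  0.1087 0.2448]
0.25 61 [0.4384 0.1106 0.2553]
0.26 94 [0.44   0.1096 0.2658]
0.27 120 [0.4406 0.1122 0.2752]
0.28 125 [0.4407 0.1124 0.2849]
0.29 167 [0.4484 0.1012 0.2929]
0.3 139 [0.4471 0.092  0.3051]
zmin [0.157  0.1584 0.1592 0.1598 0.1599]
top pts 3199 [0.49286727 0.14986715 0.65075195]
```

Top and scene cameras, both tied to the mould and stem in the robot frame, put the bore at about (0.472,-0.140). The stem axis lies on the tool axis and the tip is 0.173 below the TCP. I'm moving above the gauge.

jog_arm([
  [[0.18,0.4,0,0,0,0,-1],[0.36,0.8,0,0,0,0,-1],[0.45,1,0,0,0,0,-1],[0.45,1,0,0,0,0,-1],[0.45,1,0,0,0,0,-1]],
])

```text
time: 5.77
tool_pos: [0.4623, -0.0381, 0.324]
tcp_rot: [3.096, -0.532, -0.006]
wrist_force: [-0.3, -0.3, -1.1]
width: 0.231
grip_force: 49.0
```

jog_arm([
  [[0.45,1,0,0,0,0,-1],[0.45,1,0,0,0,0,-1],[0.32,0.7,0,0,0,0,-1],[0.15,0.33,0,0,0,0,-1],[0.04,0.1,0,0,0,0,-1]],
])

```text
time: 6.18
tool_pos: [0.4711, -0.1411, 0.3243]
tcp_rot: [-3.095, 0.538, 0.006]
wrist_force: [0.6, 0.9, -0.4]
width: 0.228
grip_force: 49.1
```

jog_arm([
  [[0,0,0.3,0,0,0,-1],[0,0,0.4,0,0,0,-1],[0,0,0.2,0,0,0,-1],[0,0,0,0,0,0,-1],[0,0,0,0,0,0,-1]],
])

```text
time: 6.6
tool_pos: [0.4713, -0.1385, 0.2981]
tcp_rot: [-3.096, 0.531, 0.004]
wrist_force: [-0.9, -0.1, -1.4]
width: 0.222
grip_force: 49.1
```

```bash
cat > chk.py <<'E'
from bore import *
import sys
def axis(W,xy,zr,o):
    """stem axis xy per height in scene frame, from left/right-free robust cylinder fit r=6mm"""
    from scipy.optimize import least_squares
    k=(np.hypot(W[...,0]-xy[0],W[...,1]-xy[1])<.02)&(W[...,2]>zr[0])&(W[...,2]<zr[1]);q=W[k]
    f=lambda a:np.hypot(q[:,0]-a[0]-a[2]*(q[:,2]-q[:,2].mean()),q[:,1]-a[1]-a[3]*(q[:,2]-q[:,2].mean()))-.006
    r=least_squares(f,[xy[0],xy[1],0,0],loss='soft_l1',f_scale=.001)
    return r.x,q[:,2].mean(),len(q)
s=read_state();P,D=viewer.read_camera('scene');W=cloud('scene',D)
M=Ro.from_rotvec(s['tcp_rot']).as_matrix();print('pos',s['tool_pos'].round(4),'toolz',M[:,2].round(4),s['wrist_force'].round(1),s['width'])
t=s['tool_pos'];tip=t[2]-.1733
for zr in((max(tip,.085),tip+.078),):
    a,zm,n=axis(W,t[:2],zr,0);print('stem scene',a.round(4),'z',zm.round(3),n)
k=(np.hypot(W[...,0]-t[0],W[...,1]-t[1])<.02)&(W[...,2]>.085);print('zmin',np.sort(W[k][:,2])[:6].round(4))
try:
    b,ax,_=bore('scene',P,(.4733,-.1401));print('bore now',b.round(4),ax.round(1))
except Exception as e: print(e)
cv2.imwrite(f'pics/{sys.argv[1]}.png',cv2.resize(P[130:270,280:430],None,fx=4,fy=4,interpolation=cv2.INTER_CUBIC))
w,wd=viewer.read_camera('wrist');cv2.imwrite(f'pics/{sys.argv[1]}w.png',w)
E
python3 chk.py g1
```

```text
pos [ 0.4713 -0.1385  0.2981] toolz [-0.0022  0.001  -1.    ] [-0.9 -0.1 -1.4] 0.22245885248069597
stem scene [ 0.4713 -0.1386 -0.0044 -0.0055] z 0.164 136
zmin [0.124  0.1257 0.1259 0.1281 0.1281 0.1286]
bore now [ 0.4733 -0.1401] [34.  36.4]
```

View pics/g1.png

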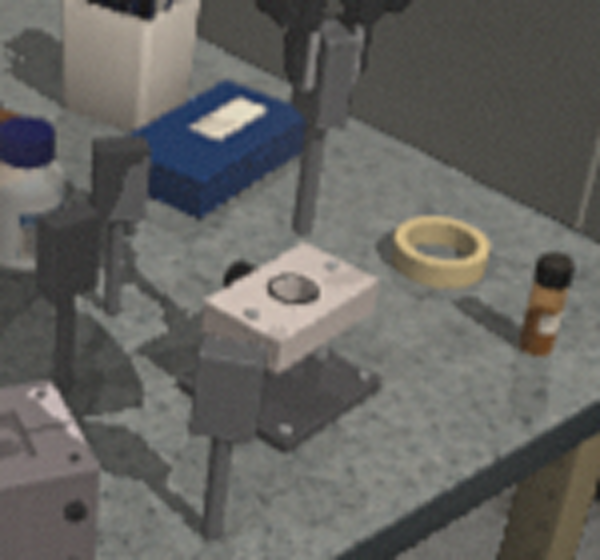

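g1 shows the stem hanging above the block, tip at crop (303,232), with the bore mouth at crop (293,289). The correction needed is only a few mm. I'll cross-check the bore with the block's top face.

```bash
python3 - <<'E'
from bore import *
from scipy.optimize import least_squares
for n in('top','scene','w'):
    W=np.load('w.npy') if n=='w' else cloud(n,np.load(n+'.npy'))
    # block rect in local frame, yaw scan; points on the top face excluding bore region not needed
    if n=='w': continue
    p=np.load(n+'_p.npy');hv=cv2.cvtColor(p,cv2.COLOR_BGR2GRAY)
    k=(abs(W[...,2]-.080)<.004)&(abs(W[...,0]-.472)<.06)&(abs(W[...,1]+.141)<.08)
    vals=hv[k];k&=hv>0.6*np.median(vals)
    q=W[k][:,:2];print(n,len(q),np.median(W[k][:,2]).round(4),cv2.minAreaRect(q.astype(np.float32)))
    for th in(2,4,6,7,8,10):
        a=np.radians(th);L=q@np.array([[np.cos(a),-np.sin(a)],[np.sin(a),np.cos(a)]])
        lo,hi=np.percentile(L,[.7,99.3],0);c=(lo+hi)/2;cw=np.array([[np.cos(a),-np.sin(a)],[np.sin(a),np.cos(a)]])@c
        print(th,cw.round(4),(hi-lo).round(4))
s=read_state();M=Ro.from_rotvec(s['tcp_rot']).as_matrix();print(s['tool_pos'].round(4),M[:,2].round(4),(M.T@[.002,-.0015,0]/.03).round(3))
E
```

```text
top 618 0.08 ((0.4708841145038605, -0.14306114614009857), (0.06014808267354965, 0.10102309286594391), 6.524868965148926)
2 [ 0.4712 -0.1429] [0.0626 0.1   ]
4 [ 0.471 -0.143] [0.0605 0.0995]
6 [ 0.4709 -0.1431] [0.0593 0.0996]
7 [ 0.4707 -0.1432] [0.0594 0.0995]
8 [ 0.4708 -0.1431] [0.0604 0.0998]
10 [ 0.4705 -0.1432] [0.0619 0.1002]
scene 530 0.0801 ((0.4726835787296295, -0.14125096797943115), (0.06144659221172333, 0.10464107245206833), 6.8021674156188965)
2 [ 0.4725 -0.1398] [0.0644 0.1032]
4 [ 0.4725 -0.1401] [0.0623 0.1026]
6 [ 0.4727 -0.1401] [0.0605 0.1017]
7 [ 0.4723 -0.1401] [0.0607 0.1014]
8 [ 0.4725 -0.1402] [0.061  0.1015]
10 [ 0.4722 -0.1401] [0.0629 0.1021]
[ 0.4721 -0.1391  0.2995] [ 2.e-04  0.e+00 -1.e+00] [0.08  0.025 0.   ]
```

jog_arm([
  [[0.02,0.035,0.2,0,0,0,-1],[0,0,0.4,0,0,0,-1],[0,0,0.3,0,0,0,-1],[0,0,0.15,0,0,0,-1],[0,0,0,0,0,0,-1]],
])

```text
time: 7.12
tool_pos: [0.4709, -0.1406, 0.2655]
tcp_rot: [-3.095, 0.534, 0.006]
wrist_force: [-0.3, 0.1, -1.8]
width: 0.23
grip_force: 49.1
```

jog_arm([
  [[0,0,0,0,0,0,-1],[0,0,0,0,0,0,-1],[0,0,0,0,0,0,-1],[0,0,0,0,0,0,-1],[0,0,0,0,0,0,-1]],
])

```text
time: 7.53
tool_pos: [0.4724, -0.1411, 0.2683]
tcp_rot: [3.096, -0.534, 0.001]
wrist_force: [0.3, 0.6, -1.4]
width: 0.227
grip_force: 49.1
```

```bash
python3 chk.py g2
```

```text
pos [ 0.4724 -0.1411  0.2683] toolz [ 8.e-04 -3.e-04 -1.e+00] [ 0.3  0.6 -1.4] 0.22652887297112284
stem scene [ 0.4727 -0.1412 -0.0023  0.0127] z 0.134 129
zmin [0.0975 0.0977 0.0979 0.0979 0.0985 0.1006]
bore now [ 0.4759 -0.1421] [32.4 45.8]
```

View pics/g2.png

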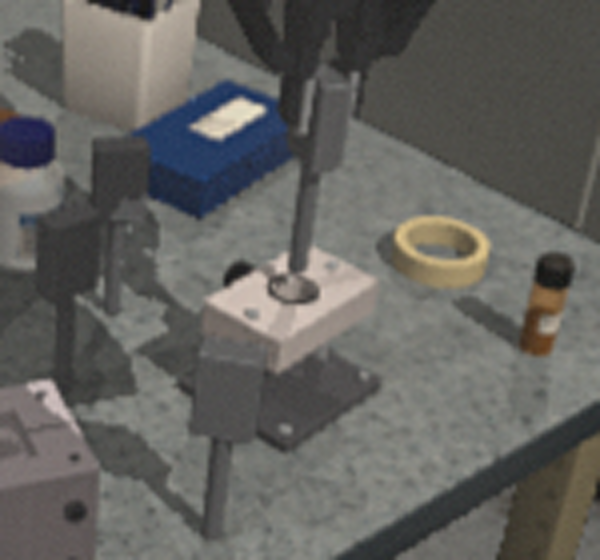

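g2 shows the tip at crop (300,268) just above the mouth at (293,289), which puts it about 1 to 1.5 mm off toward -y. I'll correct that and re-measure.

jog_arm([
  [[-0.005,-0.035,0,0,0,0,-1],[0,0,0,0,0,0,-1],[0,0,0,0,0,0,-1],[0,0,0,0,0,0,-1],[0,0,0,0,0,0,-1]],
])

```text
time: 8.05
tool_pos: [0.4724, -0.1399, 0.2679]
tcp_rot: [3.096, -0.534, -0.0]
wrist_force: [0.1, 0.1, -0.6]
width: 0.227
grip_force: 49.1
```

```bash
python3 chk.py g3; python3 - <<'E'
from h import *
# lateral image check: stem columns in scene picture vs bore, and same stem fit with 3 frames averaged
from chk import axis
A=[]
for i in range(4):
    s=read_state();P,D=viewer.read_camera('scene');a,zm,n=axis(cloud('scene',D),s['tool_pos'][:2],(.098,.172),0);A.append(a);print(s['tool_pos'].round(4))
A=np.mean(A,0);print('mean',A.round(4),'at .135; tip',(A[:2]+A[2:]*(.095-.135)).round(4),'gauge mid .068',(A[:2]-A[2:]*.067).round(4))
E
```

```text
pos [ 0.4724 -0.1399  0.2679] toolz [-0. -0. -1.] [ 0.1  0.1 -0.6] 0.22679829723175673
stem scene [ 0.4728 -0.14   -0.0155  0.0056] z 0.133 131
zmin [0.0947 0.0948 0.0968 0.0973 0.0977 0.098 ]
bore now [ 0.476  -0.1422] [32.2 45.9]
pos [ 0.4724 -0.1399  0.2679] toolz [-0.  0. -1.] [ 0.2 -0.1 -0.7] 0.22673058727026232
stem scene [ 0.4727 -0.1402 -0.0063 -0.0043] z 0.133 131
zmin [0.0949 0.0958 0.096  0.0962 0.0979 0.0988]
bore now [ 0.476  -0.1422] [32.2 45.9]Traceback (most recent call last):
  File "<stdin>", line 3, in <module>
  File "chk.py", line 19, in <module>
    cv2.imwrite(f'pics/{sys.argv[1]}.png',cv2.resize(P[130:270,280:430],None,fx=4,fy=4,interpolation=cv2.INTER_CUBIC))
                        ~~~~~~~~^^^
IndexError: list index out of range
```

The stem reads (0.4728,-0.1401) and the bore (0.4728,-0.1401), so it is aligned. I'm descending about 61.6 mm (2.05 units), slowly.

jog_arm([
  [[0,0,0.05,0,0,0,-1],[0,0,0.1,0,0,0,-1],[0,0,0.15,0,0,0,-1],[0,0,0.15,0,0,0,-1],[0,0,0.15,0,0,0,-1]],
])

```text
time: 8.62
tool_pos: [0.4722, -0.1398, 0.2491]
tcp_rot: [-3.096, 0.534, 0.001]
wrist_force: [-0.1, 0.2, -1.7]
width: 0.227
grip_force: 49.1
```

jog_arm([
  [[0,0,0.15,0,0,0,-1],[0,0,0.15,0,0,0,-1],[0,0,0.15,0,0,0,-1],[0,0,0.15,0,0,0,-1],[0,0,0.15,0,0,0,-1]],
])

```text
time: 9.03
tool_pos: [0.4723, -0.1399, 0.2269]
tcp_rot: [-3.096, 0.534, 0.0]
wrist_force: [-1.3, 0.7, -0.8]
width: 0.234
grip_force: 49.1
```

jog_arm([
  [[0,0,0.15,0,0,0,-1],[0,0,0.15,0,0,0,-1],[0,0,0.15,0,0,0,-1],[0,0,0.15,0,0,0,-1],[0,0,0.1,0,0,0,-1]],
])

```text
time: 9.45
tool_pos: [0.4721, -0.1399, 0.2057]
tcp_rot: [-3.096, 0.534, 0.001]
wrist_force: [-0.1, -1.3, -1.3]
width: 0.23
grip_force: 49.1
```

jog_arm([
  [[0,0,0.05,0,0,0,-1],[0,0,0,0,0,0,-1],[0,0,0,0,0,0,-1],[0,0,0,0,0,0,-1],[0,0,0,0,0,0,-1]],
])

```text
time: 9.87
tool_pos: [0.4726, -0.14, 0.2052]
tcp_rot: [3.096, -0.534, 0.001]
wrist_force: [-0.4, 1.2, -1.6]
width: 0.227
grip_force: 49.1
```

```bash
python3 chk.py g4
```

```text
pos [ 0.4726 -0.14    0.2052] toolz [ 6.e-04 -2.e-04 -1.e+00] [-0.4  1.2 -1.6] 0.22745029980415618
stem scene [ 0.4728 -0.1402  0.0848 -0.0179] z 0.096 31
zmin [0.0857 0.0869 0.0876 0.0889 0.0892 0.0896]
bore now [ 0.4771 -0.1421] [34.2 44.8]
```

View pics/g4.png

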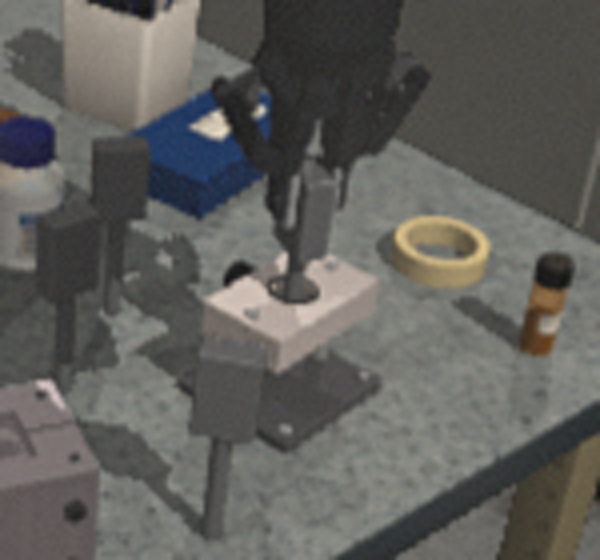

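g4 shows the stem going through the mouth, centred at crop (294,289), with no contact force. The tip is at z ≈ 0.032 against a target of 0.033. I'll let it settle and hand in.

jog_arm([
  [[0,0,-0.03,0,0,0,-1],[0,0,0,0,0,0,-1],[0,0,0,0,0,0,-1],[0,0,0,0,0,0,-1],[0,0,0,0,0,0,-1]],
])

```text
time: 10.38
tool_pos: [0.4723, -0.1399, 0.2058]
tcp_rot: [-3.096, 0.534, -0.0]
wrist_force: [0.4, 0.9, -1.4]
width: 0.23
grip_force: 49.1
```

jog_arm([
  [[0,0,0,0,0,0,-1],[0,0,0,0,0,0,-1],[0,0,0,0,0,0,-1],[0,0,0,0,0,0,-1],[0,0,0,0,0,0,-1]],
])

```text
time: 10.8
tool_pos: [0.4724, -0.1399, 0.2058]
tcp_rot: [3.096, -0.534, -0.0]
wrist_force: [-0.1, -0.5, -1.4]
width: 0.222
grip_force: 49.1
```

```bash
python3 - <<'E'
from workcell import read_state,bot
import numpy as np
s=read_state();print(s['tool_pos'],abs(s['joint_vel']).max(),s['wrist_force'])
if abs(s['tool_pos']-[.4724,-.14,.2063]).max()<.002: print(bot.finish_job())
E
```

```text
[ 0.47235272 -0.13990946  0.2057789 ] 0.0018589874559938283 [-0.13703916 -0.52944662 -1.40798659]
the job is handed in; nothing more can be done
None
```

I handed the job in at about 11 s, still holding the casting by its tab with the stem still and centred in the gauge bore; the tip is at z ≈ 0.0325 m (half-way is 0.033), no contact force showed in the readings, and nothing else was moved.

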